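# Put the cooper's gauges back in their foam

## Robot

A 7-joint arm with a two-finger parallel gripper is mounted at the origin on the work surface. World frame = base frame: x ahead of the robot, y to its left, z up, the work surface at z = 0. Lengths are in mm, angles in rad, forces in N, time in s.
With the tool pointing down it reaches from about 400 to 850 mm from the base axis. Payload 4.5 kg.
Tool frame: the origin (TCP) lies at the very end of the fingers, on their centre line; the grasp point (between the pads) lies tcp_to_grasp behind it (tcp_to_grasp is the distance from the TCP to the grasp point, in mm); z points along the fingers, y is the line along which they close (so a half turn about z gives the same grasp; the last joint's range is limited). The gripper opens to 85 mm and grips with 20 to 120 N. Pads are 22 mm wide; open, the fingers measure 114 mm over their backs; the gripper's body (76 mm by 85 mm) begins 54 mm behind the grasp point. The pads swing forward as they close: fully open they stand 13 mm farther back than shut.
Start: joints at [1.148, 0.689, -0.195, 1.565, 0.157, 0.902, -0.215], TCP at [275.705, -560.929, 231.317] pointing down, gripper open.
Joint ranges: [-3.01, 3.01], [-0.46, 2.08], [-1.47, 1.51], [0.13, 2.56], [-1, 4.14], [0.04, 2.09], [-2.66, 2.66]. Speed limits (rad/s): [2.57, 2.57, 3.14, 3.14, 3.14, 3.14, 3.14].

## Interface

Orientations are given as a unit quaternion [x, y, z, w].
In Python, from plant import * gives the robot as it stands. The module is installed in compiled form; this text tells all that it offers.
- The arm moves only by the shell command python3 -m jog 'ROWS' [FORCE]. ROWS is a JSON object of lists of equal length, an entry for each row: "fingers": the closure in counts, from 0 (fully open) to 255 (shut); "xyz": the shift along the tool's x, y, z in mm, a list of three; "delta_rot": the turn, a rotation vector about the tool's x, y, z in units of 5 degrees (1.0 is 5 degrees), a list of three. A call has 1 to 8 rows; each row shifts and turns the commanded pose from where the row before left it, along the tool's axes as they then stand; what a row does not reach is not made up. A row lasts 1/10 s, in which the tool goes at most 50 mm and 8.59 degrees, less where a joint would pass 70% of its speed; a pose out of reach is approached as far as the arm can. A call with a gripper value outside its range is refused whole. The fingers move at their own pace and stop on an object; FORCE is the grip in N (left out, the last holds). Time passes only in rows, so rows that do not move let the fingers close. It gives the time, the measured TCP pose, the force, the opening and the grip force at its end, in the units of the state.
- observe(): the state, without advancing time (a new reading comes with each control period).
- grab_frame(name): name is "scene" or "top" or "wrist"; returns a dict with "pixels" (420x560x3 uint8, red, green, blue), "z_map" (420x560 float32, mm along the optical axis (not along the pixel's ray), 0 where there is no reading), "fx", "fy", "cx", "cy" (pixels), "xyz" and "rotation" of the camera in the world. Camera axes: x right, y up, looking along -z (the intrinsics and any distortion apply to the point x, -y, -z); pixel columns grow to the right and rows downward; lengths in mm; the calibration is good to about 2 mm. A picture is of the moment at which its call begins.
- close_job(): hands the job in; it is judged then, once.
The state is a dict: "t": time; "joints": joint angles; "joint_vel": joint speeds; "joint_torque": joint torques, N m; "position": TCP position; "eef_rot": TCP orientation; "contact_force": force on the tool from outside, world axes, zero at the start; "torque": the same for the moment, N m; "opening": opening from 0.0 (shut) to 1.0 (fully open); "gripper_force": force on a finger pad.
Only numpy, scipy, OpenCV 4.12 (cv2) and the standard library are available. Lean on these libraries where they do the work, as an engineer would, in place of code of your own. Each camera call takes 0.05 s, during which the arm holds its last target. There are 200 camera calls.

## Task

Put the two loose wooden gauges, the L-shaped one and the T-shaped one, back into their own cutouts in the dark foam on the sloping stand and press each fully home, so that its plate sits flush in the foam. Let go of them, and leave everything else on the bench where it is.

Things in the scene. Friction and masses are not known exactly. Their poses are not given: they have to be found in the camera images.
- ell_grip (a point): L-shaped wooden gauge, flat on the table, loose, about 0.09 kg. Plate 12 mm thick; on it a grip bar 50 (x) x 20 (y) mm, rising 42 mm over the plate. Point: mid-bar, 34 mm above the underside, 20 mm below the bar's top. z up, x along the bar. Plate outline from here (mm): long arm x -28 to 52, y -9 to 17; foot x -28 to -2, y -43 to -9. Lowest 3 mm stepped in 1.5 mm.
- tee_grip (a point): T-shaped wooden gauge, flat on the table, loose, about 0.09 kg. Plate 12 mm thick; on it a grip bar 50 (x) x 20 (y) mm, rising 42 mm over the plate. Point: mid-bar, 34 mm above the underside, 20 mm below the bar's top. z up, x along the bar. Plate outline from here (mm): crossbar x 6 to 32, y -30 to 30; stem x -48 to 6, y -13 to 13. Lowest 3 mm stepped in 1.5 mm.
- ell_seat (a point): where the L gauge's grip point is when home, with the axes it then has: z square out of the foam face (26 deg from vertical, leaning away from the robot), x down the slope. Foam face 22 mm below this point along z, the paler cutout floor 34 mm below.
- tee_seat (a point): where the T gauge's grip point is when home, with the axes it then has: z square out of the foam face (26 deg from vertical, leaning away from the robot), x down the slope. Foam face 22 mm below this point along z, the paler cutout floor 34 mm below.
- foam_ell: dark foam tile with the L-shaped cutout: 12 mm deep, 2 mm wider than the gauge all round. Origin under the tile's middle, z square to its face. Two sprung foam lips, facing along y, grip the gauge: laid in, it stops about 4 mm short and must be pushed past them along -z with 4 to 8 N; then it is flush and stays.
- foam_tee: dark foam tile with the T-shaped cutout: 12 mm deep, 2 mm wider than the gauge all round. Origin under the tile's middle, z square to its face. Two sprung foam lips, facing along y, grip the gauge: laid in, it stops about 4 mm short and must be pushed past them along -z with 4 to 8 N; then it is flush and stays.
- stand: fixed sloping plywood stand, 160 deep (x) x 312 wide (y) x 95 mm high; origin on the table under its middle; high edge (-x) to the robot, foam facing away from it (+x). Holds three foam tiles side by side (96 x 122 mm, 98 mm apart, any order): L cutout, T cutout, and one with a round bung gauge already home (64 mm disc, knob 24 mm across, 26 mm above the foam). Rims no higher than the foam.
- driver: bystander: dark wooden hoop driver block, 115 x 34 x 32 mm, with a steel nose; origin under the middle of its wooden part
- glue: bystander: white glue bottle, 56 mm across, 130 mm tall; origin at the centre of its foot
- brush: bystander: brush lying flat
- hoop: bystander: thin wooden hoop lying flat, 150 mm across, 12 mm high; origin at its centre, on the table
- pail: bystander: small wooden pail, 96 mm across the rim, 85 mm high; origin at the centre of its foot
- offcut: bystander: offcut of a stave lying flat, 110 x 35 x 18 mm; origin under its middle
- mallet: bystander: mallet lying flat, beyond the stand
Not all that is in view belongs to the job. What is shaped like the part that bears ell_grip but orange or red is not meant.

How it is judged:
By the outcome, as a careful person would: the job done as asked, in the order asked, and still so for the second after the job is handed in, with the robot touching nothing.
It also fails if it takes over 72 s, if anything falls off the work surface, if the arm or the gripper's body presses on something with over 40 N, if the wrist force passes 120 N, or if a joint passes its speed limit or range.

## Working session

There is one attempt and no reset: what is moved stays moved. The work goes in short steps, Python scripts to look and compute and a shell command to move; the robot and the scene stay as the last step left them, time stands still between calls to the robot, and variables do not carry over. Pictures are saved under pics/ and viewed, at most 10 in all, crops included, and the job is handed in when it is done.

```bash
mkdir -p pics
cat > h.py <<'E'
from plant import *
import numpy as np, cv2
from scipy.spatial.transform import Rotation as R
def save(f,n): cv2.imwrite('pics/'+n+'.png',cv2.cvtColor(f['pixels'],cv2.COLOR_RGB2BGR))
def rot(f):
    r=np.array(f['rotation'],float)
    return R.from_quat(r).as_matrix() if r.size==4 else r.reshape(3,3)
def cloud(f):
    v,u=np.mgrid[0:420,0:560]; z=f['z_map']
    p=np.stack([(u-f['cx'])/f['fx']*z,-(v-f['cy'])/f['fy']*z,-z],-1)
    return p@rot(f).T+np.array(f['xyz'])
E
python3 - <<'E'
from h import *
print(observe())
for n in('scene','top'):
    f=grab_frame(n); save(f,n+'0'); np.savez('pics/%s0.npz'%n,**f); print({k:f[k] for k in f if k not in('pixels','z_map')})
a=cv2.imread('pics/scene0.png');b=cv2.imread('pics/top0.png')
E
```

```text
{'t': 0.0, 'joints': array([ 1.14779399,  0.69000432, -0.19451397,  1.56638048,  0.1572994 ,
        0.90249445, -0.21511002]), 'joint_vel': array([-0.00077966,  0.00088579,  0.00051971, -0.00033521,  0.00178113,
       -0.00171589, -0.00040988]), 'joint_torque': array([ 3.50577957e-04, -5.39610243e+01, -1.26651417e+00, -1.58545214e+01,
        9.15083627e-03,  9.41299077e-03, -1.89726728e-05]), 'position': array([ 275.33383871, -560.33932917,  230.46165217]), 'eef_rot': array([ 9.74020325e-01,  2.26458626e-01, -2.80225622e-04, -9.04859637e-04]), 'contact_force': array([-0.2589579 , -0.35155439,  0.31046109]), 'torque': array([-0.05084411,  0.02764481,  0.00769383]), 'gripper_force': 0.0, 'opening': 1.0013127883764703}
{'fx': 429.3293610052995, 'fy': 429.3293610052995, 'cx': 283.71803746178233, 'cy': 210.88690685009263, 'xyz': array([1141.81607873, -642.68454228, 1140.19937953]), 'rotation': array([0.32337131, 0.12687457, 0.35970852, 0.86599285])}
{'fx': 468.3251079893022, 'fy': 468.3251079893022, 'cx': 286.5267122373262, 'cy': 206.45893131893556, 'xyz': array([ 275.87575223,   13.60276352, 1387.03006062]), 'rotation': array([-0.07242812,  0.06569336,  0.71227558, -0.69505543])}
```

View pics/top0.png

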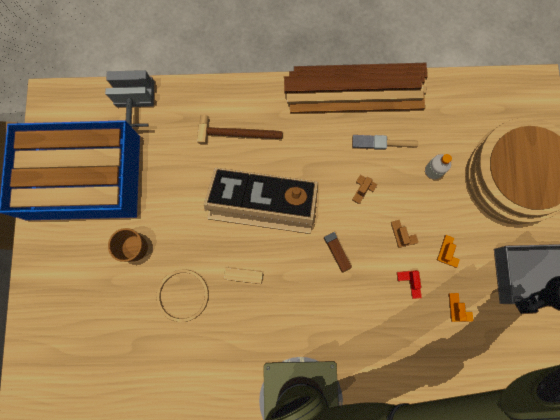

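View pics/scene0.png

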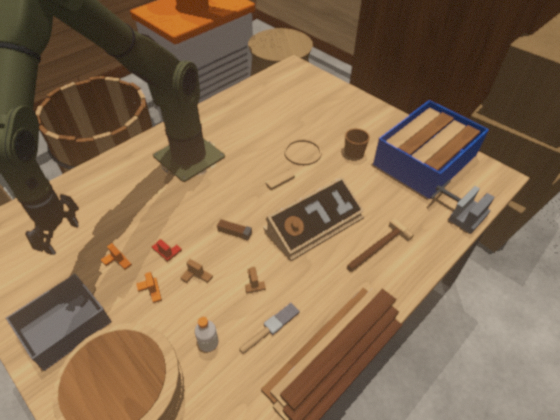

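The top view shows the stand with T cutout (231,190), L cutout (261,193) and bung (296,196). The T gauge is at (364,188). L-shaped candidates are brown (404,234), red (411,283), orange (449,251) and orange (459,307). The brown one fits, being the only wooden-coloured L. I'll confirm it in a crop.

```bash
cat > m.py <<'E'
from h import *
f=dict(np.load('pics/top0.npz')); P=cloud(f)
print('table z',np.median(P[240:260,60:90,2]), P[200:206,60:64].mean((0,1)))
for n,(u,v) in dict(T=(364,188),L=(404,234)).items():
    sub=P[v-22:v+22,u-22:u+22].reshape(-1,3); 
    px=f['pixels'][v-22:v+22,u-22:u+22].reshape(-1,3)
    for lo,hi in((40,70),(6,70)):
        k=(sub[:,2]>lo)&(sub[:,2]<hi)
        q=sub[k]; r=cv2.minAreaRect(q[:,:2].astype(np.float32)); print(n,lo,k.sum(),np.median(q[:,2]),q[:,:2].mean(0),r)
c=f['pixels']; 
a=cv2.resize(c[160:330,340:480],None,fx=3.5,fy=3.5,interpolation=cv2.INTER_CUBIC)[:,:,::-1]
cv2.imwrite('pics/crop1.png',a[:595])
# foam
for n,(u,v) in dict(Tt=(231,190),Lt=(261,193),B=(296,196)).items(): print(n,P[v,u])
s=P[165:235,200:325]; k=(c[165:235,200:325].max(-1)<60)&(s[...,2]>15)&(s[...,2]<110); q=s[k]
m=q.mean(0); w=np.linalg.svd(q-m)[2][2] if len(q)<5000 else None; w=w*np.sign(w[2]); print('foam',len(q),m,w,np.degrees(np.arccos(w[2])))
E
python3 m.py
```

```text
table z -0.6651143412392457 [556.4896843  652.52223399 110.35927781]
T 40 117 53.11847542446321 [ 598.34011945 -207.33681497] ((600.3084716796875, -208.65005493164062), (19.813270568847656, 51.8391227722168), 58.08635330200195)
T 6 393 13.575471331450444 [ 596.66946285 -209.28015521] ((602.47900390625, -209.9449005126953), (130.39413452148438, 122.39195251464844), 86.22930145263672)
L 40 133 53.45481321994566 [ 448.31787413 -311.16589269] ((448.9739990234375, -311.9180908203125), (50.19261932373047, 20.991636276245117), 15.119105339050293)
L 6 429 15.233314838973001 [ 453.40536609 -313.51780821] ((453.91558837890625, -323.5350036621094), (124.98167419433594, 129.14120483398438), 82.13162231445312)
Tt [591.66669503 183.59510336  61.52729688]
Lt [578.7826925   95.9252868   68.75830495]
B [563.77494286  -4.6416922   84.67556946]
foam 2439 [579.37383178  94.51054956  71.69396159] [ 0.43882071 -0.07140288  0.89573322] 26.39723404840499
```

View pics/crop1.png

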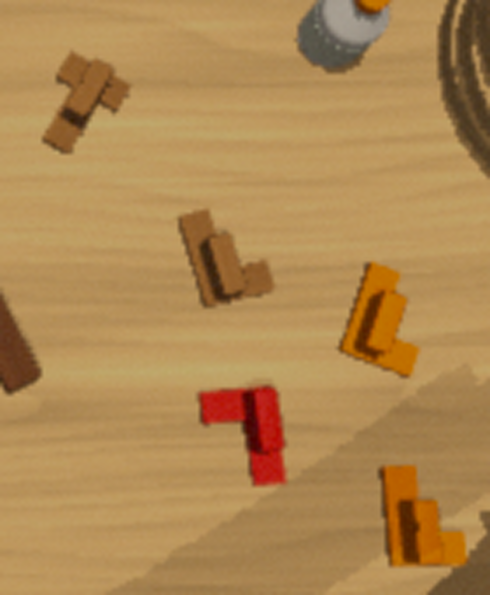

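The crop confirms that the brown L at crop (225,260), with its foot to the right, is the wooden one. The T is at crop (85,100), and the other three are red or orange. Next I'll get the wrist camera's mounting and write a motion helper.

```bash
cat >> h.py <<'E'
def pose(yaw,tilt=0,hyaw=-9.2):
    """tool rotation with tool z = -gauge z, tool x along yaw; tilt: seat orientation"""
    r=R.from_euler('z',yaw,degrees=True)*R.from_euler('y',tilt,degrees=True)
    return r*R.from_euler('x',180,degrees=True)
def plan(p,r):
    o=observe(); r0=R.from_quat(o['eef_rot']); 
    print('at',np.round(o['position'],1),'shift in tool axes now',np.round(r0.inv().apply(np.array(p)-o['position']),1),
      'in target axes',np.round(r.inv().apply(np.array(p)-o['position']),1),
      'turn(5deg)',np.round(np.degrees((r0.inv()*r).as_rotvec())/5,2),'t',round(o['t'],2))
E
python3 - <<'E'
from h import *
print(tcp_to_grasp)
f=grab_frame('wrist'); o=observe(); r0=R.from_quat(o['eef_rot'])
print(f['fx'],f['cx'],f['cy'],'cam in tool',r0.inv().apply(np.array(f['xyz'])-o['position']),(r0.inv()*R.from_matrix(rot(f))).as_matrix().round(3))
plan([510,-280,300],pose(-9.2))
g=dict(np.load('pics/top0.npz')); P=cloud(g)
for n,(u,v) in dict(T=(364,188),L=(404,234)).items():
    s=P[v-22:v+22,u-22:u+22].reshape(-1,3); q=s[(s[:,2]>50)&(s[:,2]<60)]; print(n,len(q),q.mean(0),cv2.minAreaRect(q[:,:2].astype(np.float32)))
E
```

```text
18.700000000000003
334.96372037538123 278.5706089720837 209.12090622892637 cam in tool [ 6.61820109e+01  8.65327423e-02 -1.41793043e+02] [[-0.001  0.965  0.263]
 [ 1.     0.     0.   ]
 [ 0.     0.263 -0.965]]
at [ 275.4 -560.5  230.7] shift in tool axes now [ 334.2 -148.3  -69.1] in target axes [ 186.7 -314.4  -69.3] turn(5deg) [-0.02  0.01  7.08] t 0.15
T 102 [ 598.97194153 -208.21677053   54.23508842] ((599.167236328125, -208.1016845703125), (19.537660598754883, 49.322021484375), 58.08635330200195)
L 110 [ 449.92971035 -311.85501452   54.14506631] ((448.8628234863281, -311.5679626464844), (50.06861114501953, 20.33205223083496), 14.04825210571289)
```

```bash
python3 -m jog '{"fingers":[0,0,0,0,0,0,0,0],"xyz":[[42,-18.5,-4],[42,-18.5,-4],[42,-18.5,-4],[42,-18.5,-4],[42,-18.5,-4],[42,-18.5,-4],[42,-18.5,-4],[42,-18.5,-4]],"delta_rot":[[0,0,0],[0,0,0],[0,0,0],[0,0,0],[0,0,0],[0,0,0],[0,0,0],[0,0,0]]}' 40
python3 -m jog '{"fingers":[0,0,0,0,0,0],"xyz":[[0,0,0],[0,0,0],[0,0,0],[0,0,0],[0,0,0],[0,0,0]],"delta_rot":[[0,0,1.5],[0,0,1.5],[0,0,1.5],[0,0,1.5],[0,0,1],[0,0,0]]}'
cat > g.py <<'E'
from h import *
import sys
f=grab_frame('wrist'); save(f,sys.argv[1]); np.savez('pics/%s.npz'%sys.argv[1],**f); P=cloud(f)
c=f['pixels'].astype(int); 
k=((P[...,2]>49)&(P[...,2]<60)&(f['z_map']>0)).astype(np.uint8)
n,l,st,ce=cv2.connectedComponentsWithStats(k)
for i in range(1,n):
    if st[i,4]<150: continue
    q=P[l==i]; print(ce[i].round(),st[i,4],c[l==i].mean(0).round(),q.mean(0).round(1),cv2.minAreaRect(q[:,:2].astype(np.float32)))
E
python3 g.py w1; python3 -c "
from h import *
plan([630,80,280],pose(-9.2,26))"
```

```text
t: 0.95
position: [512.7, -278.3, 263.3]
eef_rot: [0.974, 0.226, -0.0, -0.0]
contact_force: [1.3, 0.1, -0.3]
opening: 1.001
gripper_force: 0.0
t: 1.55
position: [511.8, -279.6, 263.0]
eef_rot: [0.997, -0.077, -0.0, 0.0]
contact_force: [-1.2, 0.2, 0.6]
opening: 1.001
gripper_force: 0.0
[387.  31.] 231 [83. 76. 64.] [ 639.4 -403.7   54.6] ((640.4426879882812, -407.77178955078125), (52.22893524169922, 17.851903915405273), 32.87809371948242)
[194. 108.] 1014 [142.  96.  55.] [ 599.9 -207.4   53. ] ((599.7724609375, -206.51039123535156), (20.429649353027344, 49.84353256225586), 57.360984802246094)
[ 42. 157.] 1825 [62. 49. 35.] [575.2 -40.8  54.2] ((557.885986328125, -45.86791229248047), (126.3021240234375, 49.72356414794922), 21.93064308166504)
[314. 232.] 759 [65. 43. 24.] [ 450.3 -310.    53.2] ((449.27996826171875, -310.1708679199219), (49.614627838134766, 19.967924118041992), 13.06295108795166)
[556. 287.] 552 [46. 43. 40.] [ 338.7 -580.1   53.4] ((347.1584167480469, -580.10302734375), (3.112511157989502, 123.8499755859375), 89.9745101928711)
[429. 257.] 725 [176.  99.  28.] [ 400.8 -435.4   53.2] ((398.7354736328125, -435.61126708984375), (20.29058074951172, 49.593441009521484), 65.87240600585938)
[347. 327.] 605 [160.  41.  29.] [ 324.4 -333.9   53.3] ((322.81719970703125, -334.2370910644531), (51.3272705078125, 20.047197341918945), 3.9528839588165283)
at [ 511.9 -279.7  263.1] shift in tool axes now [  62.3 -373.4  -17. ] in target axes [  45.7 -373.9  -41.1] turn(5deg) [ 0.02 -5.19  0.1 ] t 1.6
```

View pics/w1.png

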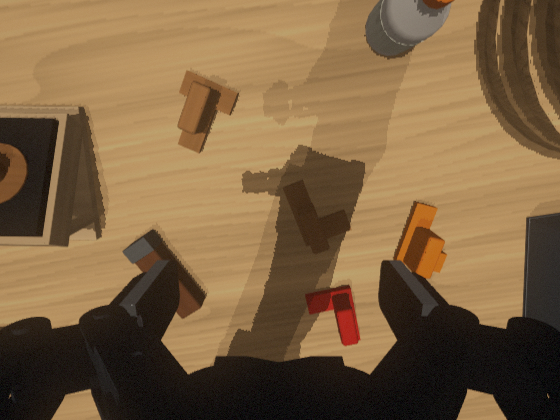

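L bar is at (449.4,-310.5) with yaw 13.5° (pixel 314,232), and T bar is at (599.6,-207) with yaw -32.4° (pixel 194,108). Now I'll view the cutouts square-on.

```bash
python3 -m jog '{"fingers":[0,0,0,0,0,0,0,0],"xyz":[[16,-48,0],[16,-48,0],[16,-48,0],[16,-48,0],[0,-48,0],[0,-48,0],[0,-48,0],[0,-48,0]],"delta_rot":[[0,0,0],[0,0,0],[0,0,0],[0,0,0],[0,-1.3,0],[0,-1.3,0],[0,-1.3,0],[0,-1.3,0]]}'
python3 -m jog '{"fingers":[0,0,0,0],"xyz":[[0,-38,0],[0,0,25],[0,0,0],[0,0,0]],"delta_rot":[[0,0,0],[0,0,0],[0,0,0],[0,0,0]]}'
cat > s.py <<'E'
from h import *
import sys
f=grab_frame('wrist'); save(f,sys.argv[1]); np.savez('pics/%s.npz'%sys.argv[1],**f); P=cloud(f)
k=(f['pixels'].max(-1)<45)&(P[...,2]>20)&(P[...,2]<105)&(f['z_map']>0)
k[:,:]&=(np.arange(420)<300)[:,None]
q=P[k]; 
for _ in range(6):
    m=q.mean(0); w=np.linalg.svd(q-m,full_matrices=False)[2][2]; w*=np.sign(w[2]); d=(P[k]-m)@w; q=P[k][abs(d)<3]
print('foam',len(q),m,w,'tilt',np.degrees(np.arccos(w[2])),'yaw',np.degrees(np.arctan2(w[1],w[0])))
print(observe()['position'],R.from_quat(observe()['eef_rot']).as_matrix().round(3)[:,2])
E
python3 s.py s1
```

```text
t: 2.4
position: [633.3, 89.4, 264.1]
eef_rot: [0.971, -0.074, -0.226, -0.018]
contact_force: [2.1, 0.1, -0.4]
opening: 0.999
gripper_force: 0.0
t: 2.8
position: [628.0, 125.4, 240.9]
eef_rot: [0.971, -0.075, -0.225, -0.017]
contact_force: [0.1, -0.8, -1.3]
opening: 1.003
gripper_force: 0.0
foam 6922 [593.00005638  36.74879266  60.46892372] [ 0.43289819 -0.07334876  0.89845374] tilt 26.04444377682569 yaw -9.61666390722499
[628.68406568 125.06364704 241.69148912] [-0.432  0.067 -0.899]
```

View pics/s1.png

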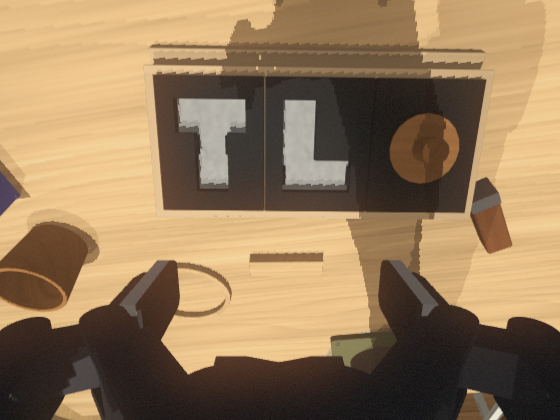

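The square-on view shows the T floor at (212,143), the L floor at (315,146) and the bung at (425,148). The cutouts are clear, with +x (down-slope) up in the picture. Next I'll measure their edges.

```bash
cat > seat.py <<'E'
from h import *
import sys
f=dict(np.load('pics/%s.npz'%sys.argv[1])); c=f['pixels'].astype(int)
yaw,tilt=float(sys.argv[2]),26.
B=(R.from_euler('z',yaw,degrees=True)*R.from_euler('y',tilt,degrees=True)).as_matrix()
m=np.array([593.0,36.75,60.47]); P=cloud(f)   # point on foam face
k=((c.min(-1)>75)&(c.max(-1)-c.min(-1)<45)).astype(np.uint8); k=cv2.morphologyEx(k,cv2.MORPH_OPEN,np.ones((5,5)))
k[:60]=0;k[205:]=0;k[:,:165]=0;k[:,365:]=0
n,l,st,ce=cv2.connectedComponentsWithStats(k)
C=(np.array(f['xyz'])-m)@B; print('cam in seat axes',C.round(1))
def ray(u,v,h):
    d=np.stack([(u-f['cx'])/f['fx'],-(v-f['cy'])/f['fy'],-np.ones_like(u)],-1)@rot(f).T@B
    return C+d*((h-C[2])/d[:,2])[:,None]
for i in range(1,n):
    if st[i,4]<800: continue
    q=(P[l==i]-m)@B; print(st[i],'depth floor',np.median(q[:,2]).round(1))
    v,u=np.nonzero(l==i); u=u.astype(float);v=v.astype(float)
    fl=ray(u,v,-12.)[:,:2]; fa=ray(u,v,0.)[:,:2]
    print(' minAreaRect floor',cv2.minAreaRect(fl.astype(np.float32)))
    # edge profiles: per image row min/max Y, per image col min/max X
    def prof(a,ax,key):
        o=1-ax; out=[]
        b=np.round(fl[:,o]/4).astype(int)
        for t in np.unique(b):
            s=b==t
            if s.sum()<8: continue
            lo,hi=fl[s][:,ax].argmin(),fl[s][:,ax].argmax()
            out.append((t*4,*[round(float(z),1) for z in (fl[s][lo,ax],fa[s][lo,ax],fl[s][hi,ax],fa[s][hi,ax])]))
        return out
    print(' by X: (X, Ylo floor,face, Yhi floor,face)',*prof(fl,1,0),sep='\n  ')
    print(' by Y: (Y, Xlo floor,face, Xhi floor,face)',*prof(fl,0,0),sep='\n  ')
E
python3 seat.py s1 -9.4
```

```text
cam in seat axes [  5.6  94.3 312.9]
[ 177   98   69   90 3841] depth floor -11.7
 minAreaRect floor ((-19.35762596130371, 155.27711486816406), (62.91929244995117, 83.705810546875), 89.58793640136719)
 by X: (X, Ylo floor,face, Yhi floor,face)
  (np.int64(-60), 142.8, 141.0, 169.4, 166.7)
  (np.int64(-56), 141.7, 139.9, 169.2, 166.5)
  (np.int64(-52), 141.5, 139.8, 169.0, 166.2)
  (np.int64(-48), 141.4, 139.7, 169.8, 167.0)
  (np.int64(-44), 142.2, 140.4, 169.5, 166.8)
  (np.int64(-40), 142.1, 140.3, 169.3, 166.6)
  (np.int64(-36), 142.0, 140.2, 169.1, 166.4)
  (np.int64(-32), 141.8, 140.1, 168.9, 166.1)
  (np.int64(-28), 141.8, 140.0, 168.7, 165.9)
  (np.int64(-24), 143.5, 141.6, 167.5, 164.8)
  (np.int64(-20), 143.3, 141.5, 167.3, 164.6)
  (np.int64(-16), 143.2, 141.4, 167.1, 164.4)
  (np.int64(-12), 142.1, 140.3, 167.7, 164.9)
  (np.int64(-8), 125.0, 123.9, 186.3, 182.9)
  (np.int64(-4), 124.0, 122.9, 186.2, 182.8)
  (np.int64(0), 123.9, 122.8, 186.6, 183.2)
  (np.int64(4), 123.8, 122.7, 186.5, 183.1)
  (np.int64(8), 123.7, 122.7, 186.3, 182.9)
  (np.int64(12), 123.7, 122.6, 185.9
[... 2046 characters left out ...]
np.int64(28), -61.2, -58.8, -33.6, -32.2)
  (np.int64(32), -61.3, -58.8, -33.6, -32.2)
  (np.int64(36), -61.3, -58.8, -33.7, -32.2)
  (np.int64(40), -61.3, -58.8, -33.7, -32.2)
  (np.int64(44), -61.3, -58.9, -33.7, -32.3)
  (np.int64(48), -61.4, -58.9, -33.7, -32.3)
  (np.int64(52), -61.4, -58.9, -33.8, -32.3)
  (np.int64(56), -61.4, -58.9, -33.8, -32.3)
  (np.int64(60), -61.4, -59.0, 21.4, 20.8)
  (np.int64(64), -61.5, -59.0, 21.4, 20.8)
  (np.int64(68), -61.5, -59.0, 21.4, 20.8)
  (np.int64(72), -61.5, -59.0, 21.3, 20.7)
  (np.int64(76), -61.5, -59.1, 21.3, 20.7)
  (np.int64(80), -61.6, -59.1, 21.3, 20.7)
  (np.int64(84), -61.6, -59.1, 21.2, 20.7)
  (np.int64(88), -38.8, -37.2, 21.2, 20.6)
```

```bash
cat >> h.py <<'E'
B=(R.from_euler('z',-9.5,degrees=True)*R.from_euler('y',26,degrees=True)).as_matrix()
M=np.array([593.0,36.75,60.47]); SEAT=dict(T=np.array([-11.5,154.6,22.]),L=np.array([-32.,69.6,22.]))
GR=dict(T=(599.6,-207,-32.4),L=(449.4,-310.5,13.5))
def seat(n,up=0): # TCP so that the grasp point sits on the seat, up mm along normal
    return M+B@(SEAT[n]+[0,0,up-18.7])
E
python3 -c "
from h import *
print(seat('L'),seat('T'))
plan([449.4,-310.5,100],pose(13.5)); plan([449.4,-310.5,100],pose(-9.4))"
```

```text
[577.54713451 109.90371769  77.46389705] [609.74876736 190.6969458   68.47728854]
at [628.7 125.1 241.7] shift in tool axes now [-36.5 458.  175.7] in target axes [-276.   381.7  141.7] turn(5deg) [-1.01  5.12 -4.41] t 2.85
at [628.7 125.1 241.7] shift in tool axes now [-36.5 458.  175.7] in target axes [-105.7  459.   141.7] turn(5deg) [0.03 5.18 0.09] t 2.85
```

```bash
python3 -m jog '{"fingers":[0,0,0,0,0,0,0,0],"xyz":[[0,46,0],[0,46,0],[0,46,0],[0,46,0],[0,46,0],[0,46,0],[0,46,0],[0,46,0]],"delta_rot":[[0,1.3,0],[0,1.3,0],[0,1.3,0],[0,1.28,0],[0,0,0],[0,0,0],[0,0,0],[0,0,0]]}'
python3 -m jog '{"fingers":[0,0,0,0,0,0,0,0],"xyz":[[-35,46,20],[-35,46,20],[-35,0,30],[0,0,30],[0,0,0],[0,0,0],[0,0,0],[0,0,0]],"delta_rot":[[0,0,0],[0,0,0],[0,0,0],[0,0,0],[0,0,-1.5],[0,0,-1.5],[0,0,-1.5],[0,0,0]]}'
python3 -c "
from h import *
plan([449.4,-310.5,17],pose(13.5))"
```

```text
t: 3.65
position: [571.3, -240.6, 243.0]
eef_rot: [0.997, -0.078, 0.001, 0.001]
contact_force: [1.1, 0.5, -0.2]
opening: 1.0
gripper_force: 0.0
t: 4.45
position: [468.9, -299.2, 149.7]
eef_rot: [0.993, 0.118, 0.0, 0.001]
contact_force: [0.2, -0.1, -0.5]
opening: 0.996
gripper_force: 0.0
at [ 468.9 -299.2  149.7] shift in tool axes now [-21.7   6.2 132.7] in target axes [-21.6   6.4 132.7] turn(5deg) [ 0.02 -0.    0.01] t 4.45
```

```bash
python3 -m jog '{"fingers":[0,0,0],"xyz":[[-21.7,6.3,22],[0,0,30],[0,0,0]],"delta_rot":[[0,0,0],[0,0,0],[0,0,0]]}'
python3 g.py w2 | awk '$0~/./'; python3 -c "
from h import *
plan([449.4,-310.5,17],pose(13.5))"
```

```text
t: 4.75
position: [446.8, -308.7, 94.6]
eef_rot: [0.993, 0.117, -0.003, -0.001]
contact_force: [0.5, 1.3, -0.3]
opening: 1.001
gripper_force: 0.0
[282. 229.] 2731 [69. 45. 25.] [ 450.8 -310.    53.1] ((449.4698791503906, -310.2861328125), (49.700836181640625, 20.027069091796875), 13.041383743286133)
at [ 448.3 -308.6   96.1] shift in tool axes now [ 0.9  2.2 79. ] in target axes [ 0.6  2.1 79.1] turn(5deg) [-0.02  0.04 -0.  ] t 4.8
```

```bash
python3 -m jog '{"fingers":[0,0,0,255,255,255,255,255],"xyz":[[1,1.8,39],[0,0,40],[0,0,0],[0,0,0],[0,0,0],[0,0,0],[0,0,0],[0,0,0]],"delta_rot":[[0,0,0],[0,0,0],[0,0,0],[0,0,0],[0,0,0],[0,0,0],[0,0,0],[0,0,0]]}' 60
python3 -m jog '{"fingers":[255,255,255],"xyz":[[0,0,0],[0,0,0],[0,0,0]],"delta_rot":[[0,0,0],[0,0,0],[0,0,0]]}' 60
```

```text
t: 5.6
position: [451.1, -310.2, 18.8]
eef_rot: [0.993, 0.119, 0.0, 0.001]
contact_force: [-0.9, 1.7, 7.6]
opening: 0.228
gripper_force: 59.4
t: 5.9
position: [451.1, -310.2, 18.8]
eef_rot: [0.993, 0.119, 0.0, 0.001]
contact_force: [-1.0, 0.6, 8.2]
opening: 0.225
gripper_force: 59.8
```

```bash
python3 -m jog '{"fingers":[255,255,255,255,255,255,255,255],"xyz":[[0,0,-15],[0,0,-40],[0,0,-40],[0,0,-40],[0,0,0],[0,0,0],[0,0,0],[0,0,0]],"delta_rot":[[0,0,0],[0,0,0],[0,0,0],[0,0,0],[0,0,1.5],[0,0,1.5],[0,0,1.58],[0,0,0]]}'
cat >> h.py <<'E'
TN=R.from_matrix(B)*R.from_euler('x',180,degrees=True)
E
python3 -c "
from h import *
f=grab_frame('wrist');save(f,'h1')
plan(seat('L',100),TN)"
```

```text
t: 6.7
position: [450.4, -309.5, 153.3]
eef_rot: [0.997, -0.081, -0.001, 0.0]
contact_force: [-0.3, -0.1, -0.6]
opening: 0.225
gripper_force: 58.8
at [ 450.4 -309.5  153.1] shift in tool axes now [ 103.3 -433.9  -14.6] in target axes [  83.6 -434.7  -56.6] turn(5deg) [ 0.02 -5.18  0.09] t 6.75
```

View pics/h1.png

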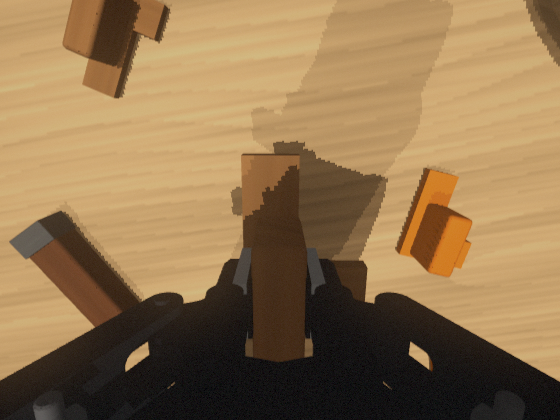

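The L is held straight, with its bar at (275,300), its far plate edge at row 155 and its foot at (350,280). I'll transit to above its seat.

```bash
python3 -m jog '{"fingers":[255,255,255,255,255,255,255,255],"xyz":[[26,-48,-20],[26,-48,-15],[26,-48,0],[25,-48,0],[0,-48,0],[0,-48,0],[0,-48,0],[0,-48,0]],"delta_rot":[[0,0,0],[0,0,0],[0,0,0],[0,0,0],[0,0,0],[0,-1.3,0],[0,-1.3,0],[0,-1.3,0]]}'
python3 -m jog '{"fingers":[255,255,255,255],"xyz":[[0,-45,0],[0,0,0],[0,0,0],[0,0,0]],"delta_rot":[[0,-1.28,0],[0,0,0],[0,0,0],[0,0,0]]}'
cat > held.py <<'E'
from h import *
f=grab_frame('wrist'); o=observe(); r0=R.from_quat(o['eef_rot']); np.savez('pics/held.npz',**f)
q=r0.inv().apply((cloud(f)-o['position']).reshape(-1,3)).reshape(420,560,3)
k=(f['z_map']>0)&(abs(q[...,1])<9)&(q[...,2]>-6)&(q[...,2]<16)&(q[...,0]>29); p=q[k]
print('plate top z',np.median(p[:,2]),'far x',np.percentile(p[:,0],[95,98,99.5]))
A=np.c_[p[:,:2],np.ones(len(p))]; print('slope',np.linalg.lstsq(A,p[:,2],rcond=None)[0])
row=[(x,q[...,1][(f['z_map']>0)&(abs(q[...,0]-x)<2)&(q[...,2]>-8)&(q[...,2]<18)&(abs(q[...,1])<35)]) for x in(32,38,44,48)]
print([(x,y.min().round(1),y.max().round(1)) for x,y in row if len(y)])
E
python3 held.py; python3 -c "
from h import *
plan(seat('L',100),TN)"
```

```text
t: 7.55
position: [600.2, 36.6, 183.9]
eef_rot: [0.982, -0.077, -0.171, -0.014]
contact_force: [1.9, -0.5, -2.4]
opening: 0.222
gripper_force: 59.0
t: 7.95
position: [606.9, 77.2, 182.8]
eef_rot: [0.971, -0.079, -0.224, -0.017]
contact_force: [-0.8, -0.1, -0.8]
opening: 0.225
gripper_force: 59.1
plate top z 7.970676051836422 far x [50.39653873 50.77248617 50.82763471]
slope [2.95810685e-02 2.33572437e-03 6.87165924e+00]
[(32, np.float64(-16.9), np.float64(8.9)), (38, np.float64(-16.7), np.float64(8.8)), (44, np.float64(-16.8), np.float64(9.2)), (48, np.float64(-17.0), np.float64(9.1))]
at [607.   76.9 183.3] shift in tool axes now [ 15.5 -27.7  10.2] in target axes [ 15.4 -27.7  10.2] turn(5deg) [ 0.03 -0.01  0.03] t 8.0
```

```bash
python3 -m jog '{"fingers":[255,255,255,255,255],"xyz":[[16.6,-27.7,20],[0,0,30],[0,0,29],[0,0,0],[0,0,0]],"delta_rot":[[0,0,0],[0,0,0],[0,0,0],[0,0,0],[0,0,0]]}'
python3 - <<'E'
from h import *
plan(seat('L',3.6)+B@[1.1,0,0],TN)
f=grab_frame('wrist');save(f,'h2');P=cloud(f)
save(grab_frame('scene'),'sc2')
E
```

```text
t: 8.5
position: [592.7, 108.3, 105.7]
eef_rot: [0.971, -0.079, -0.224, -0.018]
contact_force: [-0.3, 0.3, -0.6]
opening: 0.224
gripper_force: 59.1
at [592.7 108.3 105.7] shift in tool axes now [-0.3  0.9 28.4] in target axes [-0.2  0.9 28.4] turn(5deg) [ 0.02 -0.01  0.03] t 8.5
```

View pics/h2.png

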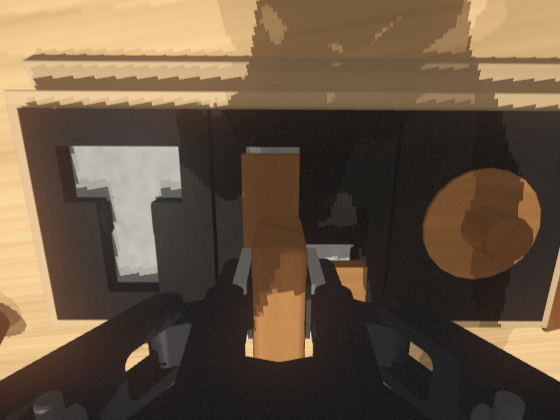

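The L (far edge at (272,152)) sits over its cutout (row 148, x 245–300), well aligned. Now I'll descend, watching the force.

```bash
python3 -m jog '{"fingers":[255,255,255,255],"xyz":[[0,0.7,8],[0,0,8],[0,0,6],[0,0,0]],"delta_rot":[[0,0,0],[0,0,0],[0,0,0],[0,0,0]]}'
python3 -c "
from h import *
plan(seat('L',3.6)+B@[1.1,0,0],TN)
o=observe();print(R.from_quat(o['eef_rot']).inv().apply(o['contact_force']).round(1))"
```

```text
t: 9.0
position: [581.7, 110.2, 83.7]
eef_rot: [0.971, -0.078, -0.225, -0.018]
contact_force: [-0.1, 0.3, -1.5]
opening: 0.233
gripper_force: 58.9
at [581.7 110.2  83.7] shift in tool axes now [0.2 1.  3.8] in target axes [0.2 1.  3.8] turn(5deg) [0.04 0.02 0.05] t 9.0
[ 0.6 -0.3  1.4]
```

```bash
python3 -m jog '{"fingers":[255,255,255,255,255],"xyz":[[0,0,2],[0,0,1],[0,0,1],[0,0,1],[0,0,0]],"delta_rot":[[0,0,0],[0,0,0],[0,0,0],[0,0,0],[0,0,0]]}'
python3 -c "
from h import *
plan(seat('L',3.6)+B@[1.1,0,0],TN)
o=observe();print(R.from_quat(o['eef_rot']).inv().apply(o['contact_force']).round(1))"
```

```text
t: 9.5
position: [581.0, 110.6, 80.5]
eef_rot: [0.971, -0.079, -0.224, -0.018]
contact_force: [1.9, -2.3, 4.2]
opening: 0.229
gripper_force: 59.8
at [581.  110.6  80.5] shift in tool axes now [-0.6  1.3  0.6] in target axes [-0.5  1.3  0.6] turn(5deg) [ 0.02 -0.02  0.05] t 9.5
[ 0.2  1.9 -4.8]
```

```bash
python3 -m jog '{"fingers":[255,255,255,255,255],"xyz":[[0,0,1],[0,0,1],[0,0,1],[0,0,1],[0,0,0]],"delta_rot":[[0,0,0],[0,0,0],[0,0,0],[0,0,0],[0,0,0]]}'
python3 -c "
from h import *
plan(seat('L',3.6)+B@[1.1,0,0],TN)
o=observe();print(R.from_quat(o['eef_rot']).inv().apply(o['contact_force']).round(1))"
```

```text
t: 10.0
position: [581.1, 110.6, 80.4]
eef_rot: [0.972, -0.079, -0.222, -0.018]
contact_force: [3.4, -3.4, 21.9]
opening: 0.226
gripper_force: 62.5
at [581.1 110.6  80.4] shift in tool axes now [-0.6  1.2  0.5] in target axes [-0.6  1.2  0.5] turn(5deg) [ 0.01 -0.05  0.04] t 10.0
[ -6.    2.8 -21.4]
```

```bash
python3 -m jog '{"fingers":[255,130,130,130,130,130,130],"xyz":[[0,0,-3],[0,0,0],[0,0,0],[0,0,0],[0,0,-10],[0,0,-40],[0,0,-40]],"delta_rot":[[0,0,0],[0,0,0],[0,0,0],[0,0,0],[0,0,0],[0,0,0],[0,0,0]]}'
python3 -m jog '{"fingers":[0,0,0],"xyz":[[0,0,-40],[0,0,0],[0,0,0]],"delta_rot":[[0,0,0],[0,0,0],[0,0,0]]}'
cat > chk.py <<'E'
from h import *
import sys
f=grab_frame('wrist'); save(f,sys.argv[1]); np.savez('pics/%s.npz'%sys.argv[1],**f); q=(cloud(f)-M)@B
for n in sys.argv[2:]:
    s=q-SEAT[n]+[0,0,22]; v=f['z_map']>0
    rg=[(34,49,-6,14),(-25,-5,-40,-16)] if n=='L' else [(9,29,-27,-14),(9,29,14,27),(-46,-28,-10,10)]
    for a,b,c,d in rg:
        k=v&(s[...,0]>a)&(s[...,0]<b)&(s[...,1]>c)&(s[...,1]<d)&(abs(s[...,2])<30); print(n,'plate height over foam',np.percentile(s[k][:,2],[10,50,90]).round(1))
    k=v&(s[...,2]>38)&(s[...,2]<48)&(abs(s[...,0])<40)&(abs(s[...,1])<30); 
    if k.sum(): print(n,'bar',k.sum(),cv2.minAreaRect(s[k][:,:2].astype(np.float32)),np.median(s[k][:,2]))
k=(f['z_map']>0)&(f['pixels'].max(-1)<40)&(abs(q[...,2])<8)&(q[...,0]>-60)&(q[...,0]<40)&(q[...,1]>-60)&(q[...,1]<200); print('foam ref',np.median(q[k][:,2]))
E
python3 chk.py a1 L; python3 -c "
from h import *
plan([599.6,-207,120],pose(-9.5))"
```

```text
t: 10.7
position: [618.7, 104.7, 160.9]
eef_rot: [0.971, -0.078, -0.225, -0.018]
contact_force: [1.2, 0.0, 0.8]
opening: 0.489
gripper_force: 0.0
t: 11.0
position: [637.0, 101.8, 196.9]
eef_rot: [0.971, -0.078, -0.223, -0.018]
contact_force: [0.1, 0.5, -0.3]
opening: 0.97
gripper_force: 0.0
L plate height over foam [-0.8  0.1  0.9]
L plate height over foam [-0.6  0.3  1.1]
L bar 1718 ((0.7900905609130859, 0.2415304183959961), (19.707157135009766, 49.40152359008789), 89.89828491210938) 41.95261804690145
foam ref -0.044146741033476225
at [635.8 101.9 195.7] shift in tool axes now [ 45.6 310.7  62. ] in target axes [ 15.3 310.7  75.7] turn(5deg) [0.01 5.21 0.05] t 11.05
```

View pics/a1.png

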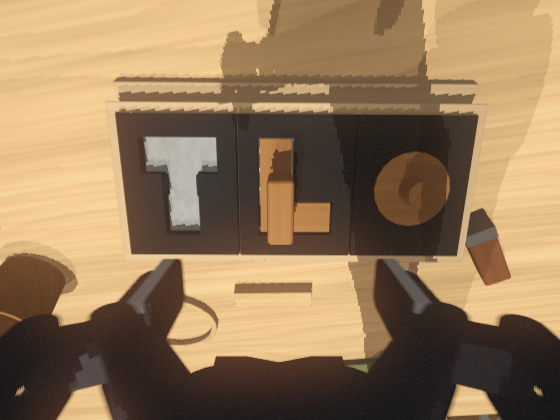

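The L is home: at (280,200) its plate is flush (0.1–0.3 mm by depth). Now for the T.

```bash
python3 -m jog '{"fingers":[0,0,0,0,0,0,0,0],"xyz":[[0,44,0],[0,44,0],[0,44,0],[0,44,0],[0,44,0],[0,44,0],[0,44,0],[0,0,0]],"delta_rot":[[0,1.3,0],[0,1.3,0],[0,1.3,0],[0,1.3,0],[0,0,0],[0,0,0],[0,0,0],[0,0,0]]}'
python3 -m jog '{"fingers":[0,0,0,0,0,0],"xyz":[[0,0,30],[0,0,30],[0,0,0],[0,0,0],[0,0,0],[0,0,0]],"delta_rot":[[0,0,0],[0,0,1.5],[0,0,1.5],[0,0,1.58],[0,0,0],[0,0,0]]}'
python3 g.py w3; python3 -c "
from h import *
plan([599.6,-207,17],pose(-32.4))"
```

```text
t: 11.85
position: [582.5, -211.6, 195.0]
eef_rot: [0.996, -0.086, -0.002, 0.003]
contact_force: [0.5, -0.3, -0.5]
opening: 1.0
gripper_force: 0.0
t: 12.45
position: [586.1, -201.4, 135.3]
eef_rot: [0.961, -0.275, -0.001, 0.0]
contact_force: [-0.6, 0.1, -0.3]
opening: 0.999
gripper_force: 0.0
[273. 194.] 2020 [78. 52. 29.] [ 601.2 -207.1   53.1] ((600.3950805664062, -206.54185485839844), (19.90345573425293, 49.42143249511719), 57.34782791137695)
[ 75. 314.] 605 [37. 31. 25.] [601.4 -28.1  50.9] ((600.6170654296875, -30.553237915039062), (49.48379135131836, 12.239668846130371), 81.14836120605469)
at [ 586.3 -201.7  135.6] shift in tool axes now [ 14.2  -2.5 118.6] in target axes [ 14.   -2.6 118.6] turn(5deg) [0.   0.01 0.09] t 12.5
```

```bash
python3 -m jog '{"fingers":[0,0,0,0,255,255,255,255],"xyz":[[14.4,-2.8,39],[0,0,39],[0,0,40],[0,0,0],[0,0,0],[0,0,0],[0,0,0],[0,0,0]],"delta_rot":[[0,0,0.08],[0,0,0],[0,0,0],[0,0,0],[0,0,0],[0,0,0],[0,0,0],[0,0,0]]}' 60
python3 -m jog '{"fingers":[255,255,255,255,255,255,255],"xyz":[[0,0,0],[0,0,-15],[0,0,-40],[0,0,-40],[0,0,-40],[0,0,-30],[0,0,0]],"delta_rot":[[0,0,0],[0,0,0],[0,0,0],[0,0,0],[0,0,0],[0,0,0],[0,0,0]]}'
python3 -m jog '{"fingers":[255,255,255,255,255],"xyz":[[0,0,0],[0,0,0],[0,0,0],[0,0,0],[0,0,0]],"delta_rot":[[0,0,-1.5],[0,0,-1.5],[0,0,-1.58],[0,0,0],[0,0,0]]}'
python3 -c "
from h import *
plan(seat('T',100),TN)"
```

```text
t: 13.3
position: [601.7, -207.8, 19.9]
eef_rot: [0.96, -0.28, 0.002, 0.0]
contact_force: [-0.3, -1.1, 0.7]
opening: 0.327
gripper_force: 0.0
t: 14.0
position: [603.4, -208.8, 189.0]
eef_rot: [0.96, -0.28, 0.005, 0.0]
contact_force: [1.1, -0.5, -1.3]
opening: 0.227
gripper_force: 58.9
t: 14.5
position: [599.9, -207.4, 182.6]
eef_rot: [0.996, -0.086, -0.001, -0.0]
contact_force: [-1.1, 0.1, -0.9]
opening: 0.225
gripper_force: 58.9
at [ 599.9 -207.4  182.6] shift in tool axes now [ -14.3 -394.1   24.4] in target axes [-3.000e-01 -3.942e+02  2.710e+01] turn(5deg) [-0.02 -5.19 -0.06] t 14.5
```

```bash
python3 -m jog '{"fingers":[255,255,255,255,255,255,255,255],"xyz":[[0,-44,0],[0,-44,0],[0,-44,0],[0,-44,0],[0,-44,0],[0,-44,0],[0,-44,0],[0,-44,0]],"delta_rot":[[0,0,0],[0,0,0],[0,0,0],[0,-1.04,0],[0,-1.04,0],[0,-1.04,0],[0,-1.04,0],[0,-1.03,0]]}'
python3 -m jog '{"fingers":[255,255,255,255],"xyz":[[0,-42,0],[0,0,0],[0,0,0],[0,0,0]],"delta_rot":[[0,0,-0.06],[0,0,0],[0,0,0],[0,0,0]]}'
sed -i 's/(32,38,44,48)/(8,14,20,26,30)/; s/>29)/>26)/' held.py
python3 - <<'E'
exec(open('held.py').read())
k=(f['z_map']>0)&(abs(q[...,1])>14)&(abs(q[...,1])<28)&(q[...,2]>-4)&(q[...,2]<16)&(q[...,0]>0); p=q[k]
print(np.percentile(p[:,0],[0.5,2,50,98,99.5]),np.median(p[:,2]))
plan(seat('T',100),TN); save(f,'h3')
E
```

```text
t: 15.3
position: [659.6, 141.6, 183.4]
eef_rot: [0.971, -0.083, -0.225, -0.018]
contact_force: [1.3, 0.4, -2.5]
opening: 0.226
gripper_force: 59.0
t: 15.7
position: [666.4, 179.6, 182.9]
eef_rot: [0.971, -0.08, -0.224, -0.018]
contact_force: [0.5, -0.6, -0.6]
opening: 0.227
gripper_force: 59.1
plate top z 8.884093150246189 far x [30.45972039 30.58186068 30.64012741]
slope [ 6.63219718e-01  2.00504050e-03 -9.45664506e+00]
[(8, np.float64(-30.3), np.float64(29.9)), (14, np.float64(-29.9), np.float64(29.8)), (20, np.float64(-30.2), np.float64(29.8)), (26, np.float64(-29.9), np.float64(30.1)), (30, np.float64(-30.1), np.float64(29.9))]
[ 4.59796645  5.17256391 18.83915609 30.4248554  30.56424515] 8.771139701699555
at [666.5 179.1 183.1] shift in tool axes now [-1.8 -2.1 28.5] in target axes [-1.8 -2.1 28.5] turn(5deg) [ 0.   -0.02 -0.  ] t 15.75
```

View pics/h3.png

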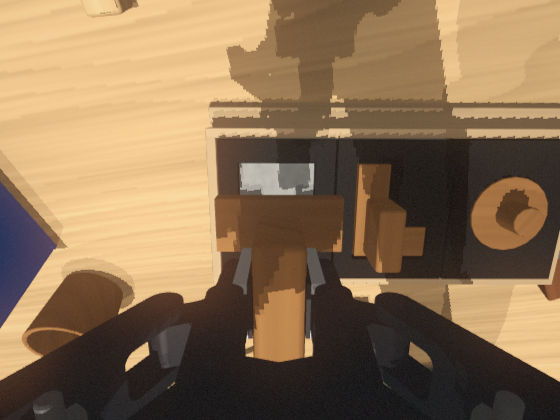

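The T is held straight: crossbar at (280,222), stem under the bar, and its cutout visible at (277,178). Offset along the bar is -1.3 mm. Descending to just above the foam.

```bash
python3 -m jog '{"fingers":[255,255,255,255,255],"xyz":[[-0.5,-2.1,38],[0,0,35],[0,0,24],[0,0,0],[0,0,0]],"delta_rot":[[0,0,0],[0,0,0],[0,0,0],[0,0,0],[0,0,0]]}'
python3 -c "
from h import *
plan(seat('T',4.7)+B@[1.3,0,0],TN)"
```

```text
t: 16.25
position: [625.3, 189.0, 96.9]
eef_rot: [0.971, -0.08, -0.223, -0.019]
contact_force: [0.5, 0.5, -0.9]
opening: 0.23
gripper_force: 59.1
at [625.3 189.   96.9] shift in tool axes now [-0.3  1.  27.7] in target axes [-0.3  0.9 27.7] turn(5deg) [-0.01 -0.02  0.02] t 16.25
```

```bash
python3 -m jog '{"fingers":[255,255,255,255],"xyz":[[0,0.4,8],[0,0,8],[0,0,6],[0,0,0]],"delta_rot":[[0,0,0],[0,0,0],[0,0,0],[0,0,0]]}'
python3 -c "
from h import *
plan(seat('T',4.7)+B@[1.3,0,0],TN)
o=observe();print(R.from_quat(o['eef_rot']).inv().apply(o['contact_force']).round(1))"
```

```text
t: 16.65
position: [614.5, 190.9, 75.5]
eef_rot: [0.971, -0.079, -0.224, -0.019]
contact_force: [0.3, -0.9, -2.2]
opening: 0.224
gripper_force: 59.1
at [614.5 190.9  75.5] shift in tool axes now [0.2 1.  3.6] in target axes [0.2 1.  3.6] turn(5deg) [ 0.   -0.    0.03] t 16.65
[1.3 0.8 1.8]
```

```bash
python3 -m jog '{"fingers":[255,255,255,255,255,255,255],"xyz":[[0,0,2],[0,0,1],[0,0,1],[0,0,1],[0,0,1],[0,0,1],[0,0,0]],"delta_rot":[[0,0,0],[0,0,0],[0,0,0],[0,0,0],[0,0,0],[0,0,0],[0,0,0]]}'
python3 -c "
from h import *
plan(seat('T',4.7)+B@[1.3,0,0],TN)
o=observe();print(R.from_quat(o['eef_rot']).inv().apply(o['contact_force']).round(1))"
```

```text
t: 17.35
position: [613.5, 191.4, 72.4]
eef_rot: [0.972, -0.079, -0.222, -0.02]
contact_force: [1.8, -3.1, 12.5]
opening: 0.226
gripper_force: 61.0
at [613.5 191.4  72.4] shift in tool axes now [-0.2  1.3  0.4] in target axes [-0.2  1.3  0.4] turn(5deg) [-0.02 -0.05  0.03] t 17.35
[ -3.4   2.8 -12.3]
```

```bash
python3 -m jog '{"fingers":[255,255,255,255],"xyz":[[0,0,1],[0,0,1],[0,0,0],[0,0,0]],"delta_rot":[[0,0,0],[0,0,0],[0,0,0],[0,0,0]]}'
python3 -m jog '{"fingers":[255,130,130,130,130,130,130],"xyz":[[0,0,-3],[0,0,0],[0,0,0],[0,0,0],[0,0,-10],[0,0,-40],[0,0,-40]],"delta_rot":[[0,0,0],[0,0,0],[0,0,0],[0,0,0],[0,0,0],[0,0,0],[0,0,0]]}'
python3 -m jog '{"fingers":[0,0,0],"xyz":[[0,20,-40],[0,20,0],[0,0,0]],"delta_rot":[[0,0,0],[0,0,0],[0,0,0]]}'
python3 chk.py a2 L T
```

```text
t: 17.75
position: [613.6, 191.4, 72.4]
eef_rot: [0.972, -0.08, -0.221, -0.02]
contact_force: [4.1, -4.8, 20.7]
opening: 0.227
gripper_force: 62.1
t: 18.45
position: [650.8, 185.4, 152.5]
eef_rot: [0.971, -0.079, -0.225, -0.019]
contact_force: [1.0, 0.9, 0.4]
opening: 0.488
gripper_force: 0.0
t: 18.75
position: [663.4, 138.7, 189.2]
eef_rot: [0.971, -0.082, -0.222, -0.018]
contact_force: [-0.1, 0.4, -1.1]
opening: 0.969
gripper_force: 0.0
L plate height over foam [-0.7  0.1  1. ]
L plate height over foam [-0.6  0.3  1.1]
L bar 1609 ((0.4515399932861328, 0.5863065719604492), (50.13210678100586, 20.130666732788086), 0.3668930232524872) 42.00118521329032
T plate height over foam [-0.8  0.2  1.1]
T plate height over foam [-0.6  0.1  1.1]
T plate height over foam [-0.3  0.4  1.3]
T bar 1724 ((0.3891410827636719, 0.3325796127319336), (20.4307861328125, 49.62093734741211), 89.84608459472656) 42.05393394842632
foam ref -0.00018967633991006112
```

View pics/a2.png

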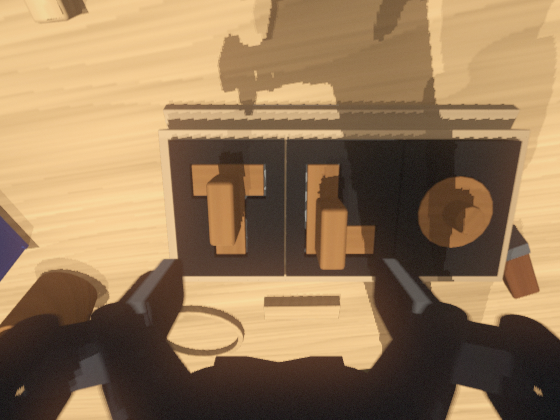

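The T at (228,205) and the L at (330,215) both sit flush, within 0.1–0.4 mm of the foam. The bung is undisturbed and the gripper is clear, so I'm handing in.

```bash
python3 -c "
from plant import *
print(close_job())"
```

```text
the job is handed in; nothing more can be done
None
```

Both gauges are pressed home and released in their own cutouts, with plates flush to within about 0.4 mm by the wrist camera; nothing else was touched, and I handed the job in at about 19 s of the allowed 72 s (it returned no verdict).

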